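# Load the rollers into the test kiln and start it

### The arm

A 6-joint arm with a two-finger parallel gripper is mounted at the origin on the work surface. World frame = base frame: x ahead of the robot, y to its left, z up, the work surface at z = 0. Lengths are in m, angles in rad, forces in N, time in s.
With the tool pointing down it reaches from about 0.375 to 0.975 m from the base axis. Payload 3.8 kg.
Tool frame: the origin (TCP) lies midway between the tips of the shut fingers; the grasp point (between the pads) lies 19 mm behind it; x points along the fingers, y is the direction in which the jaws open and shut, and the axes are right-handed (so a half turn about x gives the same grasp; the last joint's range is limited). The gripper opens to 88 mm and grips with 3 to 60 N. Pads are 18 mm wide; open, the fingers measure 123 mm over their backs; the gripper's body (75 mm by 187 mm) begins 45 mm behind the grasp point.
Start: joints at [1.296, 0.264, 1.604, -0, 1.274, -0.037], TCP at [0.159, 0.656, 0.239] pointing down, gripper open.
Joint ranges: [-2.63, 2.63], [-0.94, 2.18], [0.31, 2.57], [-1.31, 4.45], [0, 2.66], [-2.55, 2.55]. Speed limits (rad/s): [2.57, 2.57, 3.14, 3.14, 3.14, 3.14].

### API

Orientations are given as a rotation vector (axis times angle).
In Python, from cell import manip, inverse_kinematics, cams, order gives the robot as it stands. Calls block until the motion is done:
- manip.move_pose(position, orientation): joint-space move of the TCP to a pose.
- manip.move_linear(position, rate=0.15, rot=None): straight line of the TCP; rot=None keeps the orientation; rate is the mean speed in m/s.
- manip.set_joints(angles): joint-space move.
- manip.set_gripper(opening, force=None): finger opening in m; force is the grip in N (None keeps the last); returns when the fingers have stopped.
- manip.dwell(seconds).
- inverse_kinematics(position, orientation): joint angles nearest the present ones, or None.
- manip.state(): the state.
- cams.capture(name): name is "scene" or "top" or "wrist"; returns a dict with "image" (400x640x3 uint8, blue, green, red), "z_map" (400x640 float32, m along the optical axis (not along the pixel's ray), 0 where there is no reading), "intrinsics" (3x3 intrinsics, pixels), "position" and "orientation" of the camera in the world; the wrist camera has in their place "T_tool_cam" (4x4, takes a point from camera to tool coordinates, whose origin is the TCP and whose axes are the tool frame's). Camera axes: x right, y down, z forward; pixel columns grow to the right and rows downward; lengths in m; the calibration is good to about 2 mm. A picture is of the moment at which its call begins: read the wrist's pose just before it.
A pose or a line that the arm cannot do raises manip.IKError and nothing moves.
- order.close_job(): hands the job in, once; it reports no verdict.
The state is a dict: "clock": time; "joint_pos": joint angles; "joint_velocities": joint speeds; "tau": joint torques, N m; "tool_pos": TCP position; "tcp_rot": TCP orientation; "contact_force": force on the tool from outside, world axes, zero at the start; "moment": the same for the moment, N m; "gripper_width": finger opening in m.
Only numpy, scipy, OpenCV 4.12 (cv2) and the standard library are available. Lean on these libraries where they do the work, as an engineer would, in place of code of your own. Each camera call takes 0.05 s, during which the arm holds its last target. There are 200 camera calls.

### The job

Load the kiln: swing its lid up until it rests on its stop, lower every texture roller lying on the bench gently into a V-rest of its own so that it lies down centred in the V, and close the lid fully. Then press the square program key and after it the round start key, each until it is felt to give but without leaning hard on it; do not press the bar-shaped stop key, do not press start while the lid is open, and leave the jar, the mug and the tiles where they are.

Things in the scene. Friction and masses are not known exactly. Their poses are not given: they have to be found in the camera images.
- kiln: Shallow top-loading tabletop kiln, sheet-metal box fixed to the bench, 300 (its x) x 200 (its y) x 95 mm high without the lid; origin at the centre of its underside, z up. Walls 20 mm, chamber 260 x 160 mm, its floor 20 mm above the bench. In it stand three V-rests side by side along x, 74 mm apart, each to hold one roller lying along the kiln's y.
- rest1 (a point): Where a roller's centre lies when seated in the first V-rest (kiln x = -74 mm), 63 mm above the bench; axes as the kiln's, the roller's axis along y. A rest is two terracotta 90-degree V props, each 22 mm long in y, centred 43 mm either side of this point, so fingers pass between them; V bottom 32 mm above the bench, flanks rise to 57 mm height, 25 mm out to either side.
- rest2 (a point): The same for the middle V-rest (kiln x = 0).
- rest3 (a point): The same for the third V-rest (kiln x = +74 mm).
- lid (a joint): Angle of the kiln's lid in rad: 0 closed (flat), 1.75 wide open against its stop (a little past upright). Hinged along the kiln's x on its +y side. The lid is a slab 300 x 200 x 24 mm, 0.5 kg; its hinge is stiff, so it stays wherever it is left; about 5 N at the handle lifts it.
- lid_handle (a point): Middle of the lid's handle: a round wooden bar, 14 mm diameter, 130 mm long, along the kiln's x, 48 mm out from the lid's free edge on an arm at either end (41 mm clear gap to the slab), 248 mm from the hinge line. Axes turn with the lid. Lid closed: 108 mm above the bench on the kiln's -y side; open: on top of the upright lid. It can be pinched from above in both states.
- lid_hinge (a point): Middle of the lid's hinge line (which runs along the kiln's x), on the +y upper edge of the kiln, 95 mm above the bench.
- key_program_top (a point): Centre of the top of the square program key, 32 x 32 mm, at the controller's end nearest the robot, 59.5 mm above the bench. Membrane key: hardly any travel (1.5 mm at most), it registers at 4 N of downward push and is fully down at about 6 N; more than 30 N damages it.
- key_start_top (a point): Centre of the top of the round start key, 34 mm across, in the middle of the controller. It works as the program key does.
- key_stop_top (a point): Centre of the top of the bar-shaped stop key, 20 mm (x) x 50 mm (y), at the controller's end farthest from the robot. Not to be pressed (it registers at 2 N).
- key_program: The square program key; its origin is 3 mm under the centre of its top.
- key_start: The round start key; its origin is 3 mm under the centre of its top.
- key_stop: The bar-shaped stop key; its origin is 3 mm under the centre of its top.
- controller: Grey desktop console fixed to the bench, 170 (its x) x 100 (its y) x 55 mm high, with three white membrane keys in a row along x, 48 mm apart, rising 4.5 mm from its top; origin at the centre of its underside.
- roller1_center (a point): Centre of texture roller 1: a terracotta barrel with pale bands, 44 mm diameter, 116 mm long, with a hexagonal cap at each end (12 mm long, 46 mm across flats) that keeps it from rolling; 140 mm over all, about 0.28 kg. Its x axis is the roller's axis. It lies on the bench on its caps, roughly along y, centre 23 mm up; in a V-rest the barrel lies on the props. May be absent (None from the start).
- roller2_center (a point): Centre of texture roller 2 (like roller 1): a terracotta barrel with pale bands, 44 mm diameter, 116 mm long, with a hexagonal cap at each end (12 mm long, 46 mm across flats) that keeps it from rolling; 140 mm over all, about 0.28 kg. Its x axis is the roller's axis. It lies on the bench on its caps, roughly along y, centre 23 mm up; in a V-rest the barrel lies on the props. May be absent (None from the start).
- roller3_center (a point): Centre of texture roller 3 (like roller 1): a terracotta barrel with pale bands, 44 mm diameter, 116 mm long, with a hexagonal cap at each end (12 mm long, 46 mm across flats) that keeps it from rolling; 140 mm over all, about 0.28 kg. Its x axis is the roller's axis. It lies on the bench on its caps, roughly along y, centre 23 mm up; in a V-rest the barrel lies on the props. May be absent (None from the start).
- roller1: Texture roller 1; origin and axes as its centre point.
- roller2: Texture roller 2; origin and axes as its centre point.
- roller3: Texture roller 3; origin and axes as its centre point.
- jar: Blue glaze jar, 70 mm across, 90 mm high, standing on the bench; origin at the centre of its underside. Bystander.
- mug: White mug, 80 mm across, 90 mm high; origin at the centre of its underside. Bystander.
- tiles: Stack of white tiles, 108 x 108 x 36 mm; origin at the centre of its underside. Bystander.

How it is judged:
On the way, in this order (a step that is already met when the one before it is completed fails the run):
1. the lid is swung up onto its stop (value of joint lid above 1.7 rad), for 0.2 s.
2. every roller lies released and centred in a V-rest of its own, with the lid open ((distance between roller1_center and rest1 below 0.016 m or distance between roller1_center and rest2 below 0.016 m or distance between roller1_center and rest3 below 0.016 m) and z of roller1_center in the frame of rest2 between -0.004 and 0.004 m and angle between the x axis of each of roller1_center, roller2_center, roller3_center and the y axis of kiln, either way round below 0.1 rad and linear speed of each of roller1, roller2, roller3 below 0.02 m/s and (distance between roller2_center and rest1 below 0.016 m or distance between roller2_center and rest2 below 0.016 m or distance between roller2_center and rest3 below 0.016 m) and z of roller2_center in the frame of rest2 between -0.004 and 0.004 m and (distance between roller3_center and rest1 below 0.016 m or distance between roller3_center and rest2 below 0.016 m or distance between roller3_center and rest3 below 0.016 m) and z of roller3_center in the frame of rest2 between -0.004 and 0.004 m and contact force between the fingers and roller1 below 0.2 N and contact force between the fingers and roller2 below 0.2 N and contact force between the fingers and roller3 below 0.2 N and value of joint lid above 1.2 rad), for 0.2 s.
3. the lid is closed fully over them ((distance between roller1_center and rest1 below 0.016 m or distance between roller1_center and rest2 below 0.016 m or distance between roller1_center and rest3 below 0.016 m) and z of roller1_center in the frame of rest2 between -0.004 and 0.004 m and angle between the x axis of each of roller1_center, roller2_center, roller3_center and the y axis of kiln, either way round below 0.1 rad and linear speed of each of roller1, roller2, roller3 below 0.02 m/s and (distance between roller2_center and rest1 below 0.016 m or distance between roller2_center and rest2 below 0.016 m or distance between roller2_center and rest3 below 0.016 m) and z of roller2_center in the frame of rest2 between -0.004 and 0.004 m and (distance between roller3_center and rest1 below 0.016 m or distance between roller3_center and rest2 below 0.016 m or distance between roller3_center and rest3 below 0.016 m) and z of roller3_center in the frame of rest2 between -0.004 and 0.004 m and value of joint lid below 0.04 rad), for 0.2 s.
4. the program key is pressed with at least 4 N (contact force between anything else and key_program above 4 N), for 0.1 s.
5. then the start key is pressed with at least 4 N (contact force between anything else and key_start above 4 N), for 0.1 s.
At the end, for the whole second after the job is handed in: Every roller present lies at rest in a V-rest of its own (centre within 16 mm of the rest's seat point and within 4 mm of its height, axis within 0.1 rad of the V), and the lid is closed (within 0.04 rad) (all of step 3); the robot touches nothing.
It fails at once if the stop key is pressed (contact force between anything else and key_stop above 2 N).
It fails at once if the start key is pressed while the lid is open (contact force between anything else and key_start above 2 N and value of joint lid above 0.08 rad).
It fails at once if a key is leaned on with more than 30 N (contact force between anything else and key_program above 30 N or contact force between anything else and key_start above 30 N).
It fails at once if a roller is let fall into the kiln instead of being lowered: unheld and faster than 0.35 m/s while 20 to 60 mm above its seat ((z of roller1_center in the frame of rest2 between 0.02 and 0.06 m and x of roller1_center in the frame of rest2 between -0.12 and 0.12 m and y of roller1_center in the frame of rest2 between -0.08 and 0.08 m and linear speed of roller1 above 0.35 m/s and contact force between the fingers and roller1 below 0.1 N) or (z of roller2_center in the frame of rest2 between 0.02 and 0.06 m and x of roller2_center in the frame of rest2 between -0.12 and 0.12 m and y of roller2_center in the frame of rest2 between -0.08 and 0.08 m and linear speed of roller2 above 0.35 m/s and contact force between the fingers and roller2 below 0.1 N) or (z of roller3_center in the frame of rest2 between 0.02 and 0.06 m and x of roller3_center in the frame of rest2 between -0.12 and 0.12 m and y of roller3_center in the frame of rest2 between -0.08 and 0.08 m and linear speed of roller3 above 0.35 m/s and contact force between the fingers and roller3 below 0.1 N)).
It fails at once if the jar, the mug or the tiles are moved by more than 3 cm (distance of any of jar, mug, tiles from where it was at the start of the episode above 0.03 m).
Of roller1, roller2, roller3 only 2 to 3 are there at a start; the rules pass over those that are not, and their reading is None.
At some moment in a run one of roller1, roller2, roller3 may be knocked a few centimetres aside while the robot is not near it.
It also fails if it takes over 210 s, if anything falls off the work surface, if the arm or the gripper's body presses on something with over 40 N, if the wrist force passes 120 N, or if a joint passes its speed limit or range.

## Working session

There is one attempt and no reset: what is moved stays moved. The work goes in short steps, each a Python script; the robot and the scene stay as the last script left them, time stands still between calls to the robot, and variables do not carry over. Pictures are saved under pics/ and viewed, about 12 in all and at most 16, crops included, and the job is handed in when it is done.

```bash
ls; mkdir -p pics
cat > h.py <<'E'
import numpy as np, cv2
from scipy.spatial.transform import Rotation as R
from cell import manip, inverse_kinematics, cams, order
def cap(n, fn=None):
    s=manip.state(); c=cams.capture(n)
    if n=="wrist":
        T=np.eye(4); T[:3,:3]=R.from_rotvec(s["tcp_rot"]).as_matrix(); T[:3,3]=s["tool_pos"]
        c["T"]=T@c["T_tool_cam"]
    else:
        o=np.array(c["orientation"]); T=np.eye(4)
        T[:3,:3]=o if o.shape==(3,3) else R.from_rotvec(o).as_matrix()
        T[:3,3]=c["position"]; c["T"]=T
    if fn: cv2.imwrite("pics/"+fn,c["image"])
    return c
def cloud(c):
    z=c["z_map"]; K=c["intrinsics"]; v,u=np.mgrid[:z.shape[0],:z.shape[1]]
    p=np.stack([(u-K[0,2])/K[0,0]*z,(v-K[1,2])/K[1,1]*z,z],-1)
    w=p@c["T"][:3,:3].T+c["T"][:3,3]; w[z==0]=np.nan
    return w
def down(a): # tool x down, jaw axis (tool y) at angle a from world x
    x=np.array([0,0,-1.]); y=np.array([np.cos(a),np.sin(a),0]); z=np.cross(x,y)
    return R.from_matrix(np.stack([x,y,z],1)).as_rotvec()
E
python3 - <<'E'
from h import *
for n in ("scene","top"):
    c=cap(n,n+"1.png"); print(n,c["position"],c["orientation"],c["intrinsics"].tolist())
    np.save(n+"1.npy",cloud(c))
s=manip.state();print(s); print(R.from_rotvec(s["tcp_rot"]).as_matrix())
E
```

```text
pics
scene [ 1.18925546 -0.50248096  1.15705258] [-2.31977564 -1.03537926  0.36730903] [[422.131561913059, 0.0, 321.1925628818044], [0.0, 422.131561913059, 199.81840489704257], [0.0, 0.0, 1.0]]
top [ 4.56292724e-01 -1.11949619e-04  1.22476576e+00] [-2.16135169  2.13215741 -0.13860773] [[411.2883457038326, 0.0, 319.5345696159941], [0.0, 411.2883457038326, 195.85567632723038], [0.0, 0.0, 1.0]]
{'clock': 0.1, 'joint_pos': array([ 1.29613684e+00,  2.64653891e-01,  1.60523479e+00, -2.74789804e-06,
        1.27374098e+00, -3.69110611e-02]), 'joint_velocities': array([ 3.14296998e-04, -4.55557072e-04, -2.84693498e-03, -6.25060291e-04,
        3.35105697e-05,  4.89981121e-04]), 'tau': array([ 4.31693497e-04, -5.03616750e+01, -3.58068287e+01,  7.31671415e-02,
        2.34081777e-02, -6.87753095e-05]), 'tool_pos': array([0.15880446, 0.65537836, 0.23753009]), 'tcp_rot': array([ 0.18507116,  1.56303875, -0.18823901]), 'contact_force': array([-0.30168668, -1.12226511,  0.71533871]), 'moment': array([ 0.03689796, -0.02454206, -0.04395695]), 'gripper_width': 0.08812259123886086}
[[-5.49944421e-04  2.35513641e-01  9.71870888e-01]
 [-1.96136089e-03  9.71868911e-01 -2.35514271e-01]
 [-9.99997925e-01 -2.03570931e-03 -7.25466408e-05]]
```

View pics/top1.png

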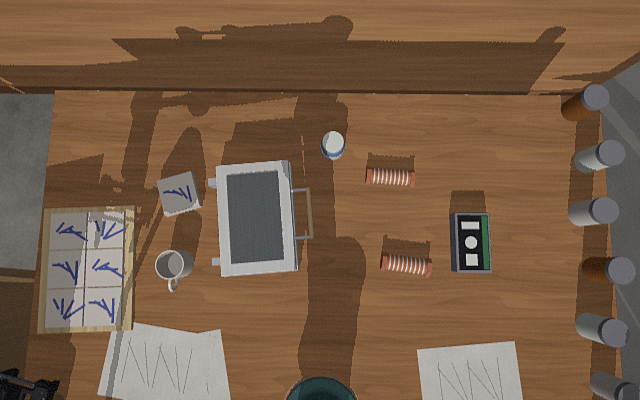

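View pics/scene1.png

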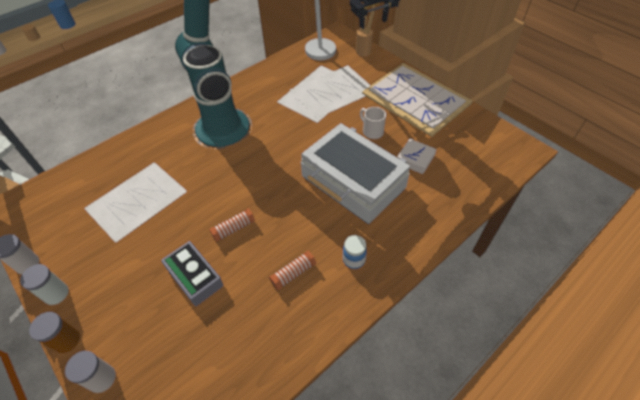

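The top view shows the kiln centred near (257,218), its handle at (303,213) on the right (−y), rollers at (390,177) and (406,264), and the controller at (471,242). The bystanders are the jar (333,145), tiles (180,194) and mug (174,265). I can see only two rollers. Next I fit their shapes from the depth map.

```bash
cat > fit.py <<'E'
from h import *
def fit(w,u0,u1,v0,v1,z0,z1):
    q=w[v0:v1,u0:u1].reshape(-1,3); q=q[(q[:,2]>z0)&(q[:,2]<z1)]
    r=cv2.minAreaRect((q[:,:2]*1000).astype(np.float32))
    a=q[:,:2]-q[:,:2].mean(0); _,_,V=np.linalg.svd(a,full_matrices=False)
    return len(q),np.round(r[0],1),np.round(r[1],1),round(r[2],1),"mean",q.mean(0).round(4),"axis deg",round(np.degrees(np.arctan2(V[0,1],V[0,0]))%180,2)
E
python3 - <<'E'
from fit import *
w=np.load("top1.npy")
print("bench",[w[y,x].round(4) for x,y in((300,340),(430,120))])
print("lid",fit(w,200,302,150,285,.10,.135))
print("handle",fit(w,300,320,180,250,.095,.125))
print("rA",fit(w,355,425,160,195,.03,.06))
print("rB",fit(w,370,440,248,282,.03,.06))
print("ctl",fit(w,445,500,205,280,.045,.075))
print("keys",[w[y,x].round(4) for x,y in((471,260),(471,242),(471,224))])
print("jar",fit(w,318,350,125,165,.07,.11),"tiles",fit(w,150,210,165,220,.025,.05),"mug",fit(w,150,200,245,295,.07,.11))
w=np.load("scene1.npy")
print("bench",w[300,400].round(4)); print("rA",fit(w,265,320,250,290,.03,.06)); print("rB",fit(w,205,260,208,242,.03,.06))
print("lid",fit(w,290,420,120,210,.11,.135)); print("ctl",fit(w,150,230,235,310,.045,.075))
E
```

```text
bench [array([2.069e-01, 6.100e-02, 1.000e-04]), array([ 8.654e-01, -3.261e-01, -8.000e-04])]
lid (8314, array([551.4, 181.7]), array([300.8, 256.4]), 5.8, 'mean', array([0.548 , 0.183 , 0.1216]), 'axis deg', np.float64(5.43))
handle (316, array([565.4,  44.8]), array([142.1,  35.2]), 1.2, 'mean', array([0.5604, 0.0397, 0.1135]), 'axis deg', np.float64(3.34))
rA (683, array([ 682.3, -195.5]), array([140.6,  45.5]), 86.9, 'mean', array([ 0.6813, -0.1954,  0.0419]), 'axis deg', np.float64(86.28))
rB (754, array([ 427.8, -238.2]), array([141.2,  47.3]), 82.4, 'mean', array([ 0.4287, -0.2378,  0.0417]), 'axis deg', np.float64(82.89))
ctl (2197, array([ 492.6, -423.3]), array([168.9, 101.4]), 0.6, 'mean', array([ 0.4918, -0.4212,  0.0566]), 'axis deg', np.float64(0.55))
keys [array([ 0.4415, -0.4151,  0.0598]), array([ 0.4914, -0.4165,  0.0609]), array([ 0.5421, -0.4187,  0.0599])]
jar (377, array([770.1, -25.2]), array([59.2, 60.5]), 26.2, 'mean', array([ 0.7685, -0.0248,  0.0897]), 'axis deg', np.float64(178.57)) tiles (1324, array([625.1, 427.3]), array([107.6, 107.2]), 16.7, 'mean', array([0.6246, 0.4263, 0.0349]), 'axis deg', np.float64(19.0)) mug (286, array([414.5, 422.4]), array([80. , 92.8]), 52.1, 'mean', array([0.413 , 0.419 , 0.0835]), 'axis deg', np.float64(178.79))
bench [ 0.9492 -0.0082 -0.0225]
rA (646, array([ 684.1, -193.6]), array([141.9,  47.4]), 88.4, 'mean', array([ 0.686 , -0.196 ,  0.0427]), 'axis deg', np.float64(86.5))
rB (531, array([ 428.9, -236.5]), array([141.1,  47.5]), 81.5, 'mean', array([ 0.4326, -0.238 ,  0.0426]), 'axis deg', np.float64(82.31))
lid (4583, array([551.2, 160.1]), array([304.1, 259.9]), 6.1, 'mean', array([0.5596, 0.1732, 0.1233]), 'axis deg', np.float64(6.46))
ctl (1828, array([ 490.2, -389. ]), array([173.8, 165.9]), 0.0, 'mean', array([ 0.4968, -0.4228,  0.058 ]), 'axis deg', np.float64(0.39))
```

Run:
```python
from fit import *
a=np.radians(95.5)
manip.move_pose([0.558,0.06,0.30],down(a))
c=cap("wrist","w1.png"); w=cloud(c); np.save("w1.npy",w)
s=manip.state();print(s["clock"],s["tool_pos"],s["joint_pos"].round(2))
print(c["T"].round(3), w[200,320])
import h
q=w.reshape(-1,3)
print("z hist",np.histogram(q[:,2][~np.isnan(q[:,2])],bins=np.arange(-.02,.3,.02)))
```

```text
2.7 [0.5579545  0.06075247 0.29987405] [ 0.06  0.02  1.77  0.    1.35 -1.6 ]
[[-0.096  0.955  0.279  0.487]
 [ 0.995  0.092  0.027  0.054]
 [-0.     0.28  -0.96   0.446]
 [ 0.     0.     0.     1.   ]] [0.61025635 0.06960333 0.00071986]
z hist (array([30108, 82916,  9899,  7061,  1699,  1922,  7169, 42581,     0,
           0,     0,     0,     0,     0,     0]), array([-0.02,  0.  ,  0.02,  0.04,  0.06,  0.08,  0.1 ,  0.12,  0.14,
        0.16,  0.18,  0.2 ,  0.22,  0.24,  0.26,  0.28]))
```

View pics/w1.png

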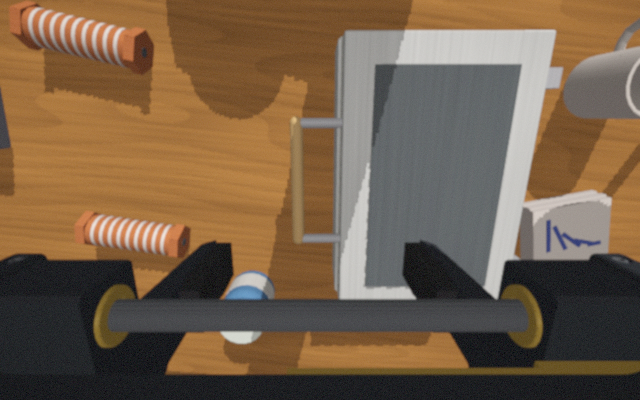

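The wrist view shows the bar upright at column 297 (rows 118–242), the slab's left edge at column 340, and both rollers on the left. I'll fit the bar and the slab in this cloud.

Run:
```python
from fit import *
w=np.load("w1.npy")
print("bar",fit(w,286,310,125,236,.095,.13))
print("bar only cols",fit(w,290,304,128,230,.105,.13))
for nm,w,(u0,u1,v0,v1) in (("wrist",w,(330,558,25,240)),("top",np.load("top1.npy"),(200,302,150,285))):
    q=w[v0:v1,u0:u1].reshape(-1,3); q=q[(q[:,2]>.113)&(q[:,2]<.13)]
    r=cv2.minAreaRect((q[:,:2]*1000).astype(np.float32)); print(nm,r,cv2.boxPoints(r).round(0).tolist())
w=np.load("top1.npy"); 
print("topbar",fit(w,307,318,192,236,.09,.13))
for a in (5.0,5.5,6):
  t=np.radians(a);kx=np.array([np.cos(t),np.sin(t)]);ky=np.array([-np.sin(t),np.cos(t)])
  q=w[150:285,200:302].reshape(-1,3); q=q[(q[:,2]>.115)&(q[:,2]<.13)][:,:2]
  m=abs(q@kx-np.median(q@kx))<.05; print(a,"y range mid",np.percentile(q[m]@ky,[.2,99.8]),"x",np.percentile(q@kx,[.2,99.8]))
```

```text
bar (1426, array([562.3,  41.5]), array([124.2,  20.7]), 5.0, 'mean', array([0.5583, 0.0385, 0.1144]), 'axis deg', np.float64(5.31))
bar only cols (1283, array([560.2,  38.2]), array([113.4,  14. ]), 5.5, 'mean', array([0.5569, 0.0382, 0.1145]), 'axis deg', np.float64(5.52))
wrist ((507.05859375, 175.63726806640625), (215.1033172607422, 212.13320922851562), 5.670449733734131) [[390.0, 271.0], [411.0, 59.0], [625.0, 81.0], [604.0, 292.0]]
top ((552.4986572265625, 169.567626953125), (300.78631591796875, 231.00234985351562), 5.32847785949707) [[392.0, 271.0], [413.0, 41.0], [713.0, 69.0], [692.0, 299.0]]
topbar (214, array([561.1,  35.2]), array([117.3,  16.3]), 1.2, 'mean', array([0.5576, 0.0362, 0.1138]), 'axis deg', np.float64(4.62))
5.0 y range mid [0.03618307 0.23525422] x [0.41544976 0.71375637]
5.5 y range mid [0.03139275 0.23029174] x [0.41669164 0.71511884]
6 y range mid [0.02645491 0.22547716] x [0.41777239 0.71605446]
```

```bash
cat >> h.py <<'E'
YAW=np.radians(5.45); KC=np.array([.5508,.1846]); KX=np.array([np.cos(YAW),np.sin(YAW)]); KY=np.array([-np.sin(YAW),np.cos(YAW)])
def kp(x,y,z): return np.r_[KC+x*KX+y*KY,z]
def bar(th): # handle bar centre at lid angle th
    r=np.hypot(.248,.013); b=th+np.arctan2(.013,.248)
    return kp(0,.1-r*np.cos(b),.095+r*np.sin(b))
GP=np.array([0,0,.019]) # TCP = grasp point - GP when pointing down
def F(): s=manip.state(); return s["contact_force"].round(1),round(s["gripper_width"],4),round(s["clock"],1)
E
python3 - <<'E'
from h import *
o=down(YAW+np.pi/2)
manip.set_gripper(.045)
manip.move_pose(bar(0)-GP+[0,0,.08],o)
manip.move_linear(bar(0)-GP,rate=.08); print(manip.state()["tool_pos"],bar(0),F())
manip.set_gripper(0,force=25); print(F())
for th in np.linspace(0,1.75,15)[1:]:
    manip.move_linear(bar(th)-GP,rate=.15); print(round(th,2),F())
cap("scene","s2.png"); c=cap("wrist","w2.png")
E
```

```text
[0.56547547 0.0373117  0.08962641] [0.56485661 0.03726904 0.108     ] (array([-0.1,  0.2,  0.3]), 0.0448, 5.2)
(array([0.4, 4.9, 0.8]), 0.0124, 5.8)
0.12 (array([ 0.9,  5.7, -0.4]), 0.0124, 6.2)
0.25 (array([ 0.2,  7. , -1.5]), 0.0123, 6.5)
0.38 (array([ 0.6,  7.9, -3.4]), 0.0119, 6.9)
0.5 (array([ 1.7,  8.3, -4.8]), 0.0117, 7.2)
0.62 (array([ 3.5,  9.3, -8.2]), 0.0112, 7.6)
0.75 (array([  4.4,  11.8, -11.5]), 0.011, 8.0)
0.88 (array([  6.1,  12.7, -15.1]), 0.011, 8.3)
1.0 (array([  6.7,   9.6, -16. ]), 0.0108, 8.7)
1.12 (array([  4.3,   8.3, -16.1]), 0.0108, 9.0)
1.25 (array([  4.3,   6. , -14.8]), 0.0112, 9.4)
1.38 (array([  4.2,   4. , -17.5]), 0.0109, 9.8)
1.5 (array([  3.8,   3. , -24.6]), 0.0116, 10.1)
1.62 (array([  1.3,   0.1, -26.4]), 0.0117, 10.5)
1.75 (array([ -1. ,  -3.6, -25.9]), 0.0117, 10.8)
```

View pics/s2.png

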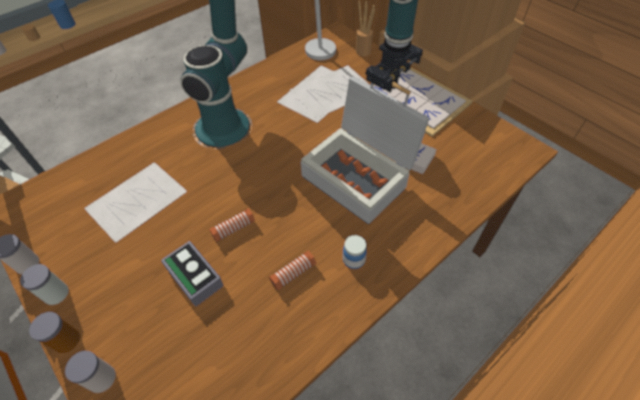

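The lid is upright with the gripper still on its handle (~(390,75)). The tool is being pulled down with 26 N, so the height is slightly off. I'll ease that and nudge the lid back until the stop is felt.

Run:
```python
from h import *
p=bar(1.75)-GP-[0,0,.003]
for d in np.arange(0,.031,.005):
    manip.move_linear(p+np.r_[d*KY,-d*.23],rate=.05); f=F(); print(round(d,3),f)
    if f[0][1]<-18: break
cl=cloud(cap("scene")); q=cl[90:175,335:435].reshape(-1,3); q=q[q[:,2]>.13]
rel=(q[:,:2]-KC); y=rel@KY; x=rel@KX
m=(abs(x)<.14)&(q[:,2]<.29)&(abs(y-.1)<.08)
A=np.polyfit(q[m,2],y[m],1); print("front face slope dy/dz",A, "angle",np.pi/2+np.arctan(A[0]),m.sum(), np.std(y[m]-np.polyval(A,q[m,2])))
```

```text
0.0 (array([ -4.6,  -5.1, -18.9]), 0.0121, 11.2)
0.005 (array([ -5.3, -12.5, -13.5]), 0.0119, 11.4)
0.01 (array([ -7.3, -27.6,  -9.1]), 0.0121, 11.7)
front face slope dy/dz [0.18906185 0.08495024] angle 1.7576526570871693 3215 0.0030075950637695023
```

The stop was felt (−28 N), and the depth fit gives a lid angle of about 1.757 rad. I'll release, retreat, then look at the chamber and rollers.

Run:
```python
from fit import *
manip.move_linear(bar(1.75)-GP-[0,0,.004],rate=.05)
manip.set_gripper(.045)
s=manip.state()["tool_pos"]; manip.move_linear(s+[0,0,.09],rate=.15)
manip.move_pose([.64,-.05,.42],down(YAW))
c=cap("wrist","w3.png"); np.save("w3.npy",cloud(c)); print(c["T"].round(3))
t=cap("top"); w=cloud(t); np.save("top3.npy",w)
im=cv2.resize(t["image"][140:300,200:460],None,fx=3,fy=3,interpolation=cv2.INTER_CUBIC); cv2.imwrite("pics/top3.png",im)
print("rA",fit(w,355,425,160,195,.03,.06)); print("rB",fit(w,370,440,248,282,.03,.06)); print(F())
```

```text
[[ 0.995  0.091  0.027  0.633]
 [ 0.095 -0.956 -0.278  0.023]
 [ 0.001  0.279 -0.96   0.566]
 [ 0.     0.     0.     1.   ]]
rA (371, array([ 683.3, -199.9]), array([130.8,  45.8]), 85.6, 'mean', array([ 0.681 , -0.1933,  0.0412]), 'axis deg', np.float64(86.37))
rB (425, array([ 424.6, -267.8]), array([80.4, 45.5]), 80.9, 'mean', array([ 0.4243, -0.2687,  0.0418]), 'axis deg', np.float64(83.61))
(array([ 0.7,  1.1, -0.5]), 0.0452, 15.1)
```

View pics/top3.png

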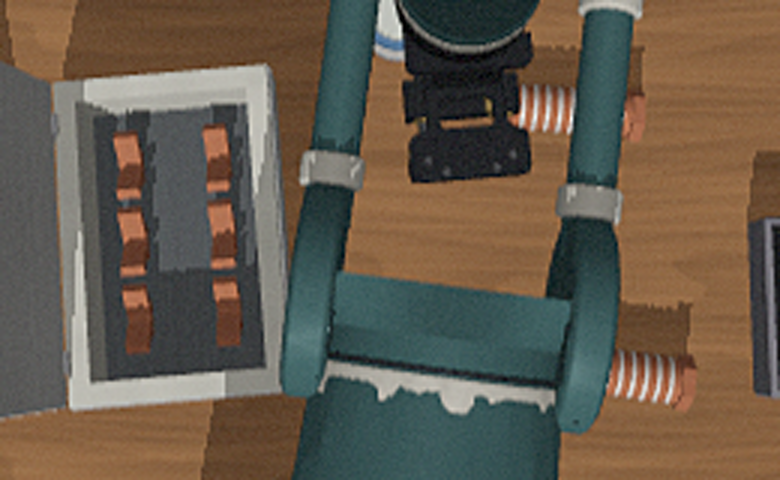

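The picture shows the lid open on the left and six props: columns at x≈130 and 220, rows at y≈160, 237 and 315. I'll check the prop positions in the kiln frame.

Run:
```python
from h import *
from scipy import ndimage as nd
for n,(u0,u1,v0,v1) in (("top3.npy",(225,290,172,268)),("w3.npy",(0,640,0,400))):
    w=np.load(n); 
    r=w[...,:2]-KC; x=r@KX; y=r@KY; z=w[...,2]
    m=(abs(x)<.115)&(abs(y)<.07)&(z>.034)&(z<.062)
    if n[0]=="t": k=np.zeros_like(m);k[v0:v1,u0:u1]=1;m&=k
    print(n)
    for px in (-.074,0,.074):
      for py in (-.043,.043):
        k=m&(abs(x-px)<.03)&(abs(y-py)<.018)
        if k.sum()<20: continue
        hi=k&(z>.053)  # top ridges left/right
        l=hi&(x<px); g=hi&(x>px)
        # V fit: z = 0.032+|x-c|
        ft=[np.sum(np.minimum(abs(z[k]-.032-abs(x[k]-c)),.005)) for c in px+np.arange(-.01,.0101,.0005)]
        print(px,py,k.sum(),"xc",round(-.01+.0005*int(np.argmin(ft)),4),"y",np.percentile(y[k],[3,97]).round(4), "zmax",z[k].max().round(4))
```

```text
top3.npy
-0.074 -0.043 160 xc 0.0 y [-0.0536 -0.0327] zmax 0.0608
-0.074 0.043 162 xc 0.0005 y [0.0316 0.0525] zmax 0.0595
0 -0.043 155 xc -0.0005 y [-0.0543 -0.0326] zmax 0.0599
0 0.043 161 xc 0.0 y [0.0317 0.0533] zmax 0.0595
0.074 -0.043 154 xc -0.0005 y [-0.0539 -0.0331] zmax 0.0597
0.074 0.043 151 xc 0.0005 y [0.0318 0.0536] zmax 0.0596
w3.npy
-0.074 -0.043 705 xc -0.0015 y [-0.0524 -0.0309] zmax 0.0595
0 -0.043 706 xc -0.0015 y [-0.0522 -0.0308] zmax 0.0597
0.074 -0.043 702 xc -0.0015 y [-0.052  -0.0308] zmax 0.0588
```

```bash
cat > pick.py <<'E'
from fit import *
def see(xy):
    manip.move_pose([xy[0],xy[1]+.09,.25],down(0))
    c=cap("wrist"); w=cloud(c); q=w.reshape(-1,3)
    q=q[(np.hypot(*(q[:,:2]-xy).T)<.11)&(q[:,2]>.03)&(q[:,2]<.06)]
    r=cv2.minAreaRect((q[:,:2]*1000).astype(np.float32))
    h=q[q[:,2]>.038]; _,_,V=np.linalg.svd(h[:,:2]-h[:,:2].mean(0),full_matrices=False)
    a=np.arctan2(V[0,1],V[0,0])%np.pi
    return np.array(r[0])/1000,sorted(r[1]),a,len(q),q[:,2].max(),c
def pick(xy,a):
    jaw=a-np.pi/2; p=np.r_[xy,.026]-GP
    manip.set_gripper(.075); manip.move_pose(p+[0,0,.1],down(jaw)); manip.move_linear(p,rate=.08); print("at",F())
    manip.set_gripper(0,force=30); print("grip",F())
    manip.move_linear(p+[0,0,.02],rate=.05); manip.move_linear(p+[0,0,.18],rate=.15); print("lift",F())
E
python3 - <<'E'
from pick import *
c0,s,a,n,z,c=see(np.array([.683,-.196])); print(c0,s,np.degrees(a),n,z)
cv2.imwrite("pics/w4.png",c["image"])
if 125<s[1]<150 and 40<s[0]<55:
    pick(c0,a); cap("wrist","w5.png")
E
```

```text
[ 0.68225208 -0.19365338] [45.71147918701172, 140.64663696289062] 86.51105910056934 3533 0.048238261291425444
at (array([ 1.1, -0.5, -0.2]), 0.0749, 18.6)
grip (array([-1.6,  0.4,  2.5]), 0.0434, 19.2)
lift (array([-0. , -0.1, -3.1]), 0.0436, 20.9)
```

```bash
cat >> pick.py <<'E'
def place(kx):
    o=down(YAW); p=kp(kx,0,.066)-GP
    manip.move_pose(p+[0,0,.15],o)
    manip.move_linear(p+[0,0,.02],rate=.1); print("above",F())
    f0=manip.state()["contact_force"][2]
    for d in np.arange(.016,-.003,-.002):
        manip.move_linear(p+[0,0,d],rate=.03); f=F()
        if f[0][2]-f0>4: break
    print("down d=",d,f)
    manip.set_gripper(.054); print("rel",F())
    manip.move_linear(p+[0,0,.15],rate=.1); print("off",F())
def check(kx):
    manip.move_pose(np.r_[(KC+kx*KX-.0*KY)+np.array([0,.05]),.30],down(YAW))
    c=cap("wrist"); w=cloud(c); r=w[...,:2]-KC; x=r@KX-kx; y=r@KY; z=w[...,2]
    m=(abs(x)<.03)&(abs(y)<.085)&(z>.070)&(z<.095)
    P=np.stack([x[m],y[m]],1); V=np.linalg.svd(P-P.mean(0),full_matrices=False)[2][0]
    print("check",kx,m.sum(),"x",P[:,0].mean().round(4),"y",np.percentile(P[:,1],[1,99]).round(4),"ztop",np.percentile(z[m&(abs(y)<.04)],98).round(4),"deg off",np.degrees(np.arctan(V[0]/V[1])).round(2))
    return c
E
python3 - <<'E'
from pick import *
place(.074); c=check(.074); cv2.imwrite("pics/w6.png",c["image"])
E
```

```text
above (array([-0.1, -0.6, -3.1]), 0.0431, 23.9)
down d= 0.002 (array([-2.3, -1.6,  4.9]), 0.0431, 25.9)
rel (array([-0.2,  0.4,  0.4]), 0.0541, 26.3)
off (array([ 0.8, -0.1, -0.6]), 0.0539, 27.9)
check 0.074 4173 x -0.0014 y [-0.0799  0.0699] ztop 0.0864 deg off -0.43
```

View pics/w6.png

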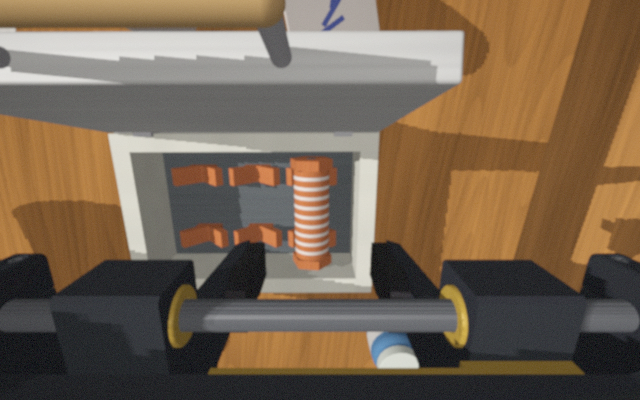

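Roller A lies in the third rest: barrel at (312,212), its caps beyond the props, and its top 86 mm up as expected. Next is roller B; I look again from close by in case it has been knocked.

Run:
```python
from pick import *
p=np.array([.428,-.237])
c0,s,a,n,z,c=see(p); print(c0,s,np.degrees(a),n,z); cv2.imwrite("pics/w7.png",c["image"])
if 133<s[1]<148 and 40<s[0]<52 and np.hypot(*(c0-p))<.01:
    pick(c0,a); place(-.074); c=check(-.074); check(.074); cv2.imwrite("pics/w8.png",c["image"])
    cap("top","top8.png")
```

```text
[ 0.42636404 -0.23680322] [45.8766975402832, 140.67750549316406] 82.54807455541327 3507 0.04844982719403229
at (array([-0.4, -1.4, -0.2]), 0.0749, 32.8)
grip (array([-1.5,  1.3,  1.2]), 0.0432, 33.4)
lift (array([ 0.4,  0.4, -2.9]), 0.0432, 35.1)
above (array([-0.2,  1.4, -3.5]), 0.0435, 38.1)
down d= 0.002 (array([-4.1, -1. ,  5.3]), 0.0432, 40.2)
rel (array([-0.4, -0.6,  0.4]), 0.0541, 40.5)
off (array([-0.6, -0.1,  0.1]), 0.0541, 42.2)
check -0.074 4195 x -0.0013 y [-0.0797  0.0817] ztop 0.0865 deg off -0.24
check 0.074 4245 x -0.0013 y [-0.0793  0.0699] ztop 0.0865 deg off -0.38
```

View pics/top8.png

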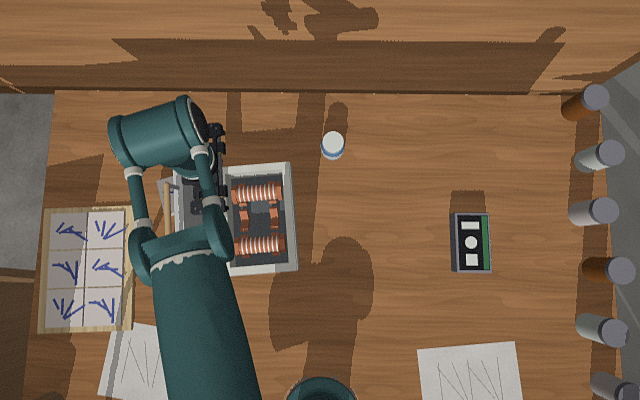

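View pics/w8.png

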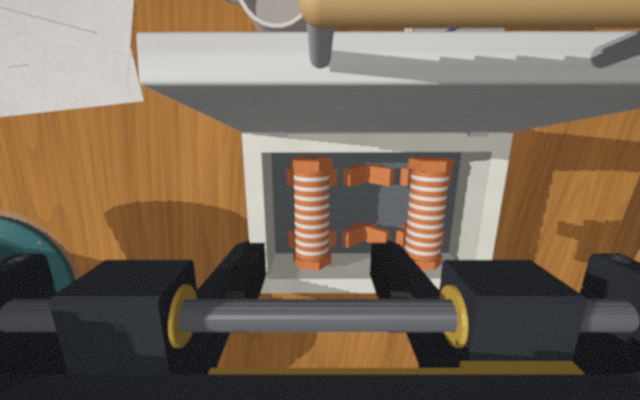

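Both rollers lie seated, at (312,212) and (427,212), and the bench is clear of any others. Now I close the lid by its handle along the reverse arc.

Run:
```python
from h import *
o=down(YAW+np.pi/2); g=bar(1.75)-GP-[0,0,.003]
s=manip.state()["tool_pos"]; manip.move_linear(s+[0,0,.13],rate=.2)
manip.set_gripper(.045)
manip.move_pose(g+[0,0,.1],o); manip.move_linear(g,rate=.08); print(F())
manip.set_gripper(0,force=20); print(F())
for th in np.linspace(1.75,0,15)[1:]:
    manip.move_linear(bar(th)-GP-[0,0,.002],rate=.12); print(round(th,2),F())
for d in (.004,.006,.008):
    f=F()
    if f[0][2]>12: break
    manip.move_linear(bar(0)-GP-[0,0,d],rate=.03); print(d,F())
```

```text
(array([0.6, 0.2, 0.3]), 0.0453, 47.3)
(array([ 0.1, -1.2,  0.8]), 0.0118, 47.9)
1.62 (array([ 2.3, -1.6, -7.7]), 0.0119, 48.3)
1.5 (array([  3.6,  -1.5, -12.8]), 0.0121, 48.7)
1.38 (array([  3.1,  -0.5, -12. ]), 0.0119, 49.1)
1.25 (array([  2.7,   1. , -10.8]), 0.0125, 49.5)
1.12 (array([ 2.4,  0. , -6.2]), 0.0125, 49.9)
1.0 (array([ 2.8,  2.2, -8.4]), 0.0125, 50.3)
0.88 (array([ 3.1,  4.2, -9.3]), 0.0124, 50.7)
0.75 (array([ 2.3,  4.9, -9.8]), 0.0123, 51.1)
0.62 (array([ 3.4,  6.8, -8.8]), 0.0122, 51.5)
0.5 (array([ 3.2,  7.7, -9. ]), 0.012, 52.0)
0.38 (array([ 1.5,  8.9, -8. ]), 0.0117, 52.4)
0.25 (array([ 2.3,  8.9, -6.9]), 0.0115, 52.8)
0.12 (array([ 0.2,  7.9, -6.3]), 0.0112, 53.2)
0.0 (array([-0.3,  6.8, -4.2]), 0.0111, 53.6)
0.004 (array([-0.4,  6. , -4.1]), 0.0112, 53.8)
0.006 (array([-1.9,  4.8, -1.4]), 0.0107, 54.1)
0.008 (array([-1.2,  5.1, -1.7]), 0.0109, 54.3)
```

Contact force did not rise clearly at the bottom, so I'll release, measure the lid, and press it down from above on the slab.

Run:
```python
from h import *
manip.set_gripper(.045); s=manip.state()["tool_pos"]; manip.move_linear(s+[0,0,.15],rate=.12)
manip.set_gripper(0)
def ang():
    w=cloud(cap("top"));r=w[150:285,200:302].reshape(-1,3); y=(r[:,:2]-KC)@KY; x=(r[:,:2]-KC)@KX
    m=(abs(y)<.09)&(abs(x)<.14)&(r[:,2]>.1)&(r[:,2]<.2)
    w2=cloud(cap("scene"));q=w2.reshape(-1,3);y2=(q[:,:2]-KC)@KY; x2=(q[:,:2]-KC)@KX
    m2=(abs(y2)<.09)&(abs(x2)<.14)&(q[:,2]>.1)&(q[:,2]<.15)
    for Y,Z in ((y[m],r[m,2]),(y2[m2],q[m2,2])):
        A=np.polyfit(Y,Z,1); print("lid ang",-A[0],"z mid",A[1],len(Y))
p=kp(0,-.085,.119)
manip.move_pose(p+[0,0,.06],down(YAW)); ang()
for d in np.arange(.02,-.006,-.002):
    manip.move_linear(p+[0,0,d],rate=.03); f=F()
    if f[0][2]>15: break
print(d,f); manip.move_linear(p+[0,0,.15],rate=.12); ang()
```

```text
lid ang 0.009632283376821668 z mid 0.12166524662254964 2786
lid ang -0.004337721414378278 z mid 0.12415732293636964 2431
-0.001999999999999981 (array([-8. , -1.9, 17.7]), 0.0004, 63.0)
lid ang -0.010267785744626431 z mid 0.12242751599022612 2293
lid ang -0.0058555091541143255 z mid 0.12444531704389118 3192
```

The lid is closed (|angle| ≤ 0.01 rad, pressed with 18 N). Next, the controller up close.

Run:
```python
from h import *
manip.move_pose([.49,-.33,.22],down(0))
c=cap("wrist","w9.png"); w=cloud(c); np.save("w9.npy",w)
hsv=cv2.cvtColor(c["image"],cv2.COLOR_BGR2HSV); z=w[...,2]
m=((z>.056)&(z<.066)&(hsv[...,1]<60)&(hsv[...,2]>140)).astype(np.uint8)
n,l,st,ce=cv2.connectedComponentsWithStats(m)
for i in range(1,n):
    if st[i,4]>100:
        q=w[l==i]; print(ce[i].round(0),st[i].tolist(),np.median(q,0).round(4),"mid",((q.min(0)+q.max(0))/2).round(4),"size",np.ptp(q,0).round(3))
```

```text
[362. 250.] [352, 242, 20, 17, 331] [ 0.5385 -0.3978  0.0599] mid [ 0.5391 -0.3989  0.0588] size [0.021 0.02  0.005]
[272. 254.] [258, 250, 29, 9, 237] [ 0.4419 -0.4025  0.0598] mid [ 0.4417 -0.4031  0.0587] size [0.031 0.009 0.005]
```

View pics/w9.png

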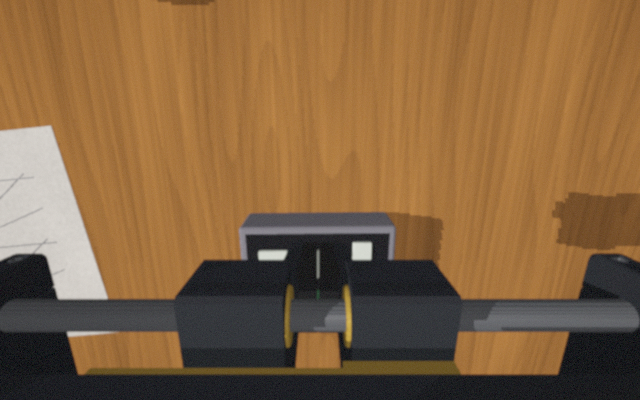

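The gripper hides most of the console here (its top edge shows at (318,220)), so I'll step back in y and fit the keys again.

Run:
```python
from h import *
manip.move_pose([.49,-.27,.25],down(0))
c=cap("wrist"); w=cloud(c); cv2.imwrite("pics/w10.png",cv2.resize(c["image"][120:270,220:420],None,fx=3,fy=3))
hsv=cv2.cvtColor(c["image"],cv2.COLOR_BGR2HSV); z=w[...,2]
m=((z>.056)&(z<.066)&(hsv[...,1]<60)&(hsv[...,2]>140)).astype(np.uint8)
n,l,st,ce=cv2.connectedComponentsWithStats(m)
for i in range(1,n):
    if st[i,4]>100:
        q=w[l==i]; print(ce[i].round(0),st[i].tolist(),"mid",((q.min(0)+q.max(0))/2).round(4),"size",np.ptp(q,0).round(3))
```

```text
(no output)
```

View pics/w10.png

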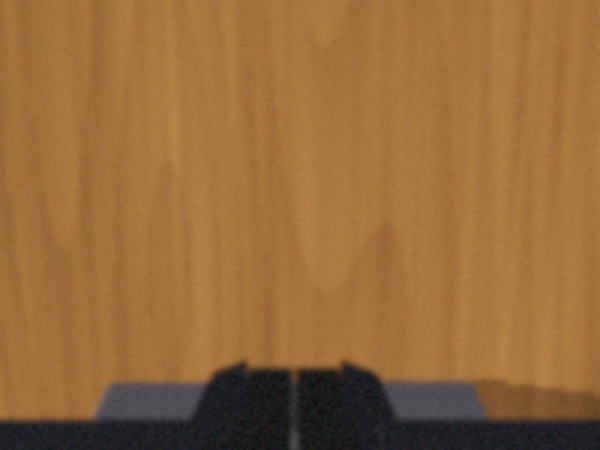

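The camera looks the other way: image up is +y. So the tool must go to −y.

Run:
```python
from h import *
manip.move_pose([.49,-.41,.25],down(0))
c=cap("wrist"); w=cloud(c); cv2.imwrite("pics/w11.png",cv2.resize(c["image"][90:290,180:460],None,fx=2.5,fy=2.5))
hsv=cv2.cvtColor(c["image"],cv2.COLOR_BGR2HSV); z=w[...,2]
m=((z>.056)&(z<.066)&(hsv[...,1]<60)&(hsv[...,2]>140)).astype(np.uint8)
n,l,st,ce=cv2.connectedComponentsWithStats(m)
for i in range(1,n):
    if st[i,4]>100:
        q=w[l==i]; print(ce[i].round(0),st[i].tolist(),"mid",((q.min(0)+q.max(0))/2).round(4),"size",np.ptp(q,0).round(3))
```

```text
[362. 184.] [352, 162, 21, 46, 851] mid [ 0.5392 -0.4147  0.0593] size [0.022 0.052 0.007]
[275. 186.] [260, 171, 31, 30, 850] mid [ 0.4424 -0.4151  0.059 ] size [0.033 0.034 0.006]
[319. 185.] [304, 170, 31, 31, 724] mid [ 0.4911 -0.4147  0.0591] size [0.033 0.034 0.006]
```

View pics/w11.png

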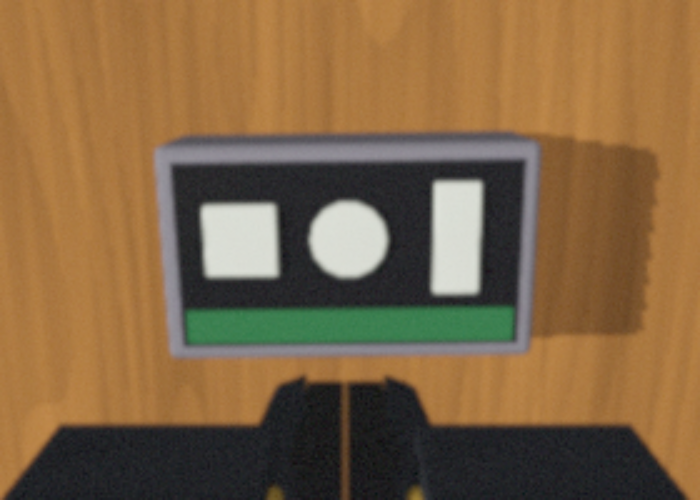

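The keys are clear: square at (240,240), round at (348,238), bar at (457,238). The square and round keys measure 48.7 mm apart and lie about 59 mm up, as they should. I press with the jaws turned along y, so only 18 mm spans x.

Run:
```python
from h import *
o=down(np.pi/2)
for nm,xy in (("program",(.4424,-.4149)),("start",(.4911,-.4147))):
    p=np.r_[xy,.0595]
    manip.move_pose(p+[0,0,.06],o); manip.move_linear(p+[0,0,.008],rate=.05); manip.dwell(.3)
    f0=np.mean([manip.state()["contact_force"][2] for _ in range(3)]); log=[]
    for d in np.arange(.006,-.008,-.0005):
        manip.move_linear(p+[0,0,d],rate=.01); f=manip.state()["contact_force"][2]-f0; log.append((round(d*1e3,1),round(f,1)))
        if f>9: break
    manip.dwell(.4); fe=manip.state()["contact_force"][2]-f0
    print(nm,f0.round(1),log[-7:],"held",fe.round(1))
    manip.move_linear(p+[0,0,.06],rate=.05)
print(F())
```

```text
program -0.3 [(np.float64(1.0), np.float64(0.0)), (np.float64(0.5), np.float64(0.4)), (np.float64(-0.0), np.float64(2.5)), (np.float64(-0.5), np.float64(3.8)), (np.float64(-1.0), np.float64(5.0)), (np.float64(-1.5), np.float64(5.6)), (np.float64(-2.0), np.float64(9.1))] held 9.2
start -0.6 [(np.float64(1.0), np.float64(0.2)), (np.float64(0.5), np.float64(1.2)), (np.float64(-0.0), np.float64(1.2)), (np.float64(-0.5), np.float64(3.5)), (np.float64(-1.0), np.float64(5.1)), (np.float64(-1.5), np.float64(6.3)), (np.float64(-2.0), np.float64(9.5))] held 8.2
(array([ 0.3,  0.4, -0.1]), 0.0004, 84.3)
```

Run:
```python
from fit import *
c=cap("top","top12.png"); w=cloud(c)
print("jar",fit(w,318,350,125,165,.07,.11)[1],"tiles",fit(w,150,210,165,220,.025,.05)[1],"mug",fit(w,150,200,245,295,.07,.11)[1])
r=w[150:285,200:302].reshape(-1,3); y=(r[:,:2]-KC)@KY; x=(r[:,:2]-KC)@KX
m=(abs(y)<.09)&(abs(x)<.14)&(r[:,2]>.1); print("lid",-np.polyfit(y[m],r[m,2],1)[0],m.sum())
order.close_job()
```

```text
jar [770.  -25.1] tiles [624.9 427. ] mug [412.7 413.6]
lid 0.0013188286748002037 6890
the job is handed in; nothing more can be done
```

I loaded the kiln, closed it, pressed program and then start, and handed the job in at about 84 s. The hand-in gives no verdict, so the results below are from my own measurements.

- **Lid opened:** I swung it up until the stop was felt (28 N). A depth fit read about 1.757 rad.
- **Rollers:** Only two were on the bench. One went into rest 3 and the other into rest 1.
    - Before the lid closed, each was within 1.5 mm of the V centre across the rest and within 0.5° of its axis. Their tops were about 86 mm up, as expected.
    - The computed ends along the V picked up some points from the kiln walls, so I judged that direction from the picture.
    - The rollers could not be seen again once the lid was shut.
- **Lid closed:** The push-down through the handle gave no clear stop, so I pressed on the slab with about 18 N. The last fit read 0.001 rad.
- **Keys:** Program was held at about 9 N, then start at 8–9 N. Both gave on the way down. I never touched the stop key.
- **Bystanders:** The jar and tiles moved by less than 1 mm. The mug's fit came out about 9 mm from its first value; the robot never went near it and its first fit was rough, so I take that as measurement scatter. It is inside the 30 mm limit either way.

The arm ended clear of everything.

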